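Seat the centrifuge bearing cup square in its housing

ROBOT

A 6-joint arm with a two-finger parallel gripper is mounted at the origin on the work surface. World frame = base frame: x ahead of the robot, y to its left, z up, the work surface at z = 0. Lengths are in mm, angles in rad, forces in N, time in s.
With the tool pointing down it reaches from about 425 to 1125 mm from the base axis. Payload 14.9 kg.
Tool frame: the origin (TCP) lies at the very end of the fingers, on their centre line; the grasp point (between the pads) lies behind it (grip_point_offset is the z of the grasp point in the tool frame, in mm); z points along the fingers, y is the line along which they close (so a half turn about z gives the same grasp; the last joint's range is limited). The gripper opens to 91 mm and grips with 3 to 60 N. Pads are 32 mm wide; open, the fingers measure 118 mm over their backs; the gripper's body (76 mm by 178 mm) begins 60 mm behind the grasp point.
Start: joints at [1.18, 0.379, 1.734, -0, 1.028, -0.033], TCP at [245.158, 655.679, 213.932] pointing down, gripper open.
Joint ranges: [-2.77, 2.77], [-0.74, 2.19], [0, 2.66], [-1.06, 4.2], [0.31, 2.87], [-3.08, 3.08]. Speed limits (rad/s): [1.89, 1.89, 2.39, 3.14, 3.14, 3.14].

INTERFACE

Orientations are given as a unit quaternion [w, x, y, z].
In Python, from cell import * gives the robot as it stands. The module is installed in compiled form; this text tells all that it offers.
- The arm moves only by the tool servo_tool, never from a script. Its argument "plan" is a list that holds one entry, the list of rows, each a list of 6 numbers: the shift along the tool's x, y, z as a fraction of full scale, then the turn, a rotation vector about the tool's x, y, z as a fraction of full scale. A call has exactly 8 rows; each row shifts and turns the commanded pose from where the row before left it, along the tool's axes as they then stand; what a row does not reach is not made up. Full scale, the value 1, is 0.02 m for a shift and 0.1 rad for a turn. A row lasts 1/12 s, in which the tool goes at most 41.7 mm and 7.16 degrees, less where a joint would pass 70% of its speed; a pose out of reach is approached as far as the arm can. A call with a number of a shift or a turn outside -1 to 1 is refused whole. A call with a gripper value outside its range is refused whole. "fingers" is the opening, from 0 (shut) to 1 (fully open), set as the call begins (left out, the last holds). The fingers move at their own pace and stop on an object; "squeeze" is the grip in N (left out, the last holds). Time passes only in rows, so rows that do not move let the fingers close, or fill a call up. It gives the time, the measured TCP pose, the force, the opening and the grip force at its end, in the units of the state.
- read_state(): the state, without advancing time (a new reading comes with each control period).
- get_image(name): name is "scene" or "top" or "wrist"; returns the picture (480x640x3 uint8, blue, green, red); there is no depth.
- calibration(name): a dict with "fx", "fy", "cx", "cy" (pixels), "R" (3x3) and "t" (3): a world point X has camera coordinates R X + t. Camera axes: x right, y down, z forward; pixel columns grow to the right and rows downward; lengths in mm; the calibration is good to about 2 mm. A picture is of the moment at which its call begins: read the wrist's pose just before it. calibration takes no time and is no camera call; for the wrist camera it gives the pose at the moment of the call.
- close_job(): hands the job in; it is judged then, once.
Trained networks look in the newest picture that a camera, given by its name, has taken for a name from the list of things; names that differ only in an ending like _2 or _b are one class to them, and where a whole thing is asked for, a point or a joint stands for the part that bears it (a point fixed in the world has none). Each returns a list of dicts, best first, with "p" (0 to 1); they miss things now and then, are a little off and sometimes report something else, mostly with a low value. They report only what shows in the picture. A call takes as long as a camera call.
- find_in(camera, name): "box" ([left, top, right, bottom] in pixels, round what is visible of it).
- spot_point(camera, name): "pixel" ([column, row] in pixels: a listed point, or the origin of a listed thing).
The state is a dict: "time": time; "q": joint angles; "joint_velocities": joint speeds; "joint_efforts": joint torques, N m; "tool_pos": TCP position; "ee_rot": TCP orientation; "wrist_force": force on the tool from outside, world axes, zero at the start; "wrist_torque": the same for the moment, N m; "gripper_width": finger opening in mm; "grip_force": force on a finger pad.
Only numpy, scipy, OpenCV 4.12 (cv2) and the standard library are available. Lean on these libraries where they do the work, as an engineer would, in place of code of your own. Each camera call takes 0.05 s, during which the arm holds its last target. There are 200 camera calls.

TASK

The larger of the two round bearing housings on the lab bench has its flanged steel cup only started in the bore, standing proud and leaning a little. With closed fingertips press it fully home, a little at a time on one side of the flange and then on the opposite side in turn, so that it never leans more than about ten degrees, until the flange lies flat on the housing all round. Leave the cup of the smaller housing as it is.

Things in the scene. Friction and masses are not known exactly. Their poses are not given: they have to be found in the camera images.
- big: The larger bearing housing: a fixed upright round dark cast-metal drum, 176 mm outer diameter, 60 mm high, three small foot lugs, open on top with a 122 mm bore. Origin: centre of its underside on the bench; z up. When the cup is home, its flange lies on the drum's flat top face and point big_cup_rim is 68 mm above this origin.
- big_cup_rim (a point): Centre of the top face of the large steel cup started in that bore; z is the cup's axis, vertical when square. The cup is open in the middle; its ring flange is 148 mm outer, 112 mm inner diameter, 8 mm thick: press the ring's middle, 65 mm from the axis. At the start the cup leans 2 to 5 degrees in any direction.
- big_cup (a joint): How far the large cup's centre stands above home, m: 0.033 to 0.037 at the start, 0 when home. The cup is a stiff fit and stays where it is left: a slow push of 4 to 12 N on the ring's middle sinks that side as far as pushed while the far side stays about where it is (10 mm alters the lean by 4.5 degrees). It stops where the flange meets the drum.
- small_cup_rim (a point): Centre of the top face of the cup of the other, smaller housing (like drum, fixed, 124 mm outer diameter, 60 mm high; flange 98 mm outer diameter), which also stands proud, 20 to 30 mm above its home height, and must be left as it is. Its z axis is that cup's axis.

How it is judged (in metres and radians):
At the end, for the whole second after the job is handed in: The large cup is home: the centre of its flange is within 5 mm of its seated height, and it leans less than 4 degrees (z of big_cup_rim in the frame of big below 0.073 m and angle between big_cup_rim's own z axis and vertical below 0.07 rad); the robot touches nothing.
It fails at once if the large cup is cocked: it leans more than 11 degrees (angle between big_cup_rim's own z axis and vertical above 0.192 rad).
It fails at once if the smaller housing's cup is pushed more than 6 mm (distance of small_cup_rim from where it was at the start of the episode above 0.006 m).
It also fails if it takes over 58 s, if anything falls off the work surface, if the arm or the gripper's body presses on something with over 40 N, if the wrist force passes 120 N, or if a joint passes its speed limit or range.

## Working session

There is one attempt and no reset: what is moved stays moved. The work goes in short steps, Python scripts to look and compute and a tool call to move; the robot and the scene stay as the last step left them, time stands still between calls to the robot, and variables do not carry over. Pictures are saved under pics/ and viewed, at most 10 in all, crops included, and the job is handed in when it is done.

Besides the shell and the picture viewer there is one more tool, called as a command line: name --argument value ..., lists and objects as JSON in quotes. servo_tool: Moves the arm, as the interface text tells. Its arguments: {"type":"object","properties":{"plan":{"type":"array"},"fingers":{"type":"number"},"squeeze":{"type":"number"}},"required":["plan"]}

```bash
mkdir -p pics
cat > h.py <<'E'
from cell import *
import numpy as np, cv2
def ray(c,px):
    R=np.array(c["R"]);t=np.array(c["t"])
    d=R.T@np.array([(px[0]-c["cx"])/c["fx"],(px[1]-c["cy"])/c["fy"],1]);return -R.T@t,d/np.linalg.norm(d)
def tri(rs):
    A=sum(np.eye(3)-np.outer(d,d) for o,d in rs);b=sum((np.eye(3)-np.outer(d,d))@o for o,d in rs)
    return np.linalg.solve(A,b)
def proj(c,X):
    p=np.array(c["R"])@np.array(X)+np.array(c["t"]);return [c["fx"]*p[0]/p[2]+c["cx"],c["fy"]*p[1]/p[2]+c["cy"]]
E
python3 - <<'E'
from h import *
s=read_state();print(s["time"],s["tool_pos"],s["ee_rot"],s["gripper_width"],s["wrist_force"])
rs={}
for n in("scene","top"):
    im=get_image(n);cv2.imwrite(f"pics/{n}0.png",im);c=calibration(n)
    for k in("big","big_cup_rim","small_cup_rim"):
        r=spot_point(n,k);print(n,k,r[:2],find_in(n,k)[:2])
        if r:rs.setdefault(k,[]).append(ray(c,r[0]["pixel"]))
for k in rs:
    if len(rs[k])>1:print(k,tri(rs[k]).round(1))
E
```

```text
0.0 [244.98825771 655.31070685 213.28620514] [-1.19112087e-04  1.77923322e-01  9.84044206e-01 -5.27199884e-04] 91.09800362667349 [-0.52774594 -0.42030351  0.56329862]
scene big [{'pixel': [363.8, 221.4], 'p': 0.58}] [{'box': [297.6, 144.3, 426.2, 265.2], 'p': 0.7}]
scene big_cup_rim [{'pixel': [365.4, 170.7], 'p': 0.89}] [{'box': [320.6, 146.0, 417.4, 219.5], 'p': 0.89}]
scene small_cup_rim [] [{'box': [176.4, 256.6, 257.5, 323.6], 'p': 0.85}]
top big [{'pixel': [221.7, 233.8], 'p': 0.95}] [{'box': [149.8, 171.3, 271.4, 291.3], 'p': 0.78}]
top big_cup_rim [] [{'box': [152.0, 175.8, 254.8, 278.9], 'p': 0.64}]
top small_cup_rim [{'pixel': [407.6, 258.0], 'p': 0.63}] [{'box': [372.6, 225.7, 437.6, 286.5], 'p': 0.72}]
big [574.1 149.    9.5]
```

View pics/scene0.png

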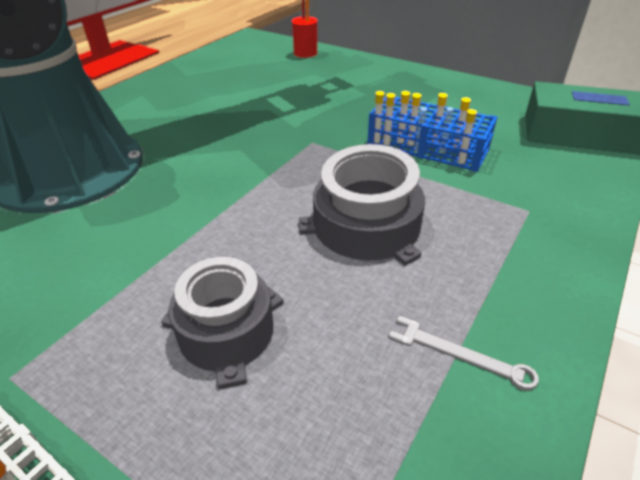

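View pics/top0.png

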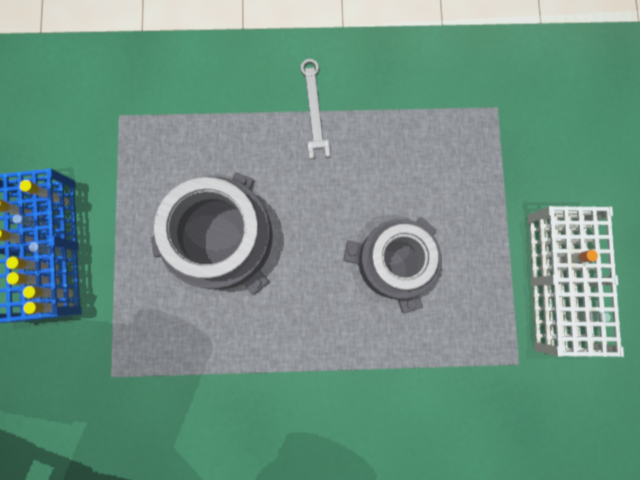

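The scene picture shows the large cup at (370,180), standing proud in the far drum. In the top picture it is at about (206,228), with the small cup at (405,257). I'll fit the bright flange ring in both views.

```bash
cat > fit.py <<'E'
from h import *
from scipy.optimize import least_squares
# bright top face of ring: fill-in of the model (outer r 74, inner r 56) matched by ellipse points in both views
def ring(c,p,r,n=72):
    z=np.array([p[3],p[4],np.sqrt(1-p[3]**2-p[4]**2)]);x=np.cross([0,1,0],z);x/=np.linalg.norm(x);y=np.cross(z,x)
    a=np.linspace(0,2*np.pi,n,endpoint=False)
    return np.array([proj(c,p[:3]+r*(np.cos(t)*x+np.sin(t)*y)) for t in a])
def contours(im,box,th):
    l,t,r,b=[int(v) for v in box];m=np.zeros(im.shape[:2],np.uint8)
    m[t:b,l:r]=(im[t:b,l:r].min(2)>th)
    n,lab,st,_=cv2.connectedComponentsWithStats(m);k=1+np.argmax(st[1:,4]);m=(lab==k).astype(np.uint8)
    m=cv2.morphologyEx(m,cv2.MORPH_CLOSE,np.ones((3,3)))
    cs,h=cv2.findContours(m,cv2.RETR_CCOMP,cv2.CHAIN_APPROX_NONE)
    o=max((c for c,q in zip(cs,h[0]) if q[3]<0),key=len);i=max((c for c,q in zip(cs,h[0]) if q[3]>=0),key=len)
    return o[:,0].astype(float),i[:,0].astype(float),m
def fit(views,p0,ro=74,ri=56):
    # views: (calib, outer pts or None, inner pts or None)
    def res(p):
        e=[]
        for c,o,i in views:
            for P,r in((o,ro),(i,ri)):
                if P is None: continue
                E=cv2.fitEllipse(ring(c,p,r).astype(np.float32))
                (cx,cy),(w,h),a=E;a=np.deg2rad(a);d=P-[cx,cy]
                u=d@[np.cos(a),np.sin(a)]/(w/2);v=d@[-np.sin(a),np.cos(a)]/(h/2)
                q=np.hypot(u,v);e.append((q-1)*np.hypot(*d.T)/q/np.sqrt(len(P)))
        return np.concatenate(e)
    s=least_squares(res,p0,loss="soft_l1",f_scale=.1,diff_step=1e-4,x_scale=[1,1,1,.01,.01]);return s.x,np.sqrt(2*s.cost)
E
python3 - <<'E'
from fit import *
B={"big":{"scene":(315,140,425,225),"top":(145,170,262,285)},"small":{"scene":(170,252,262,325),"top":(355,218,445,305)}}
out=[]
for k,ro,p0 in(("big",74,[570,150,103,.01,.01]),("small",49,[560,-120,95,.01,.01])):
    best=[]
    V=[]
    for n in("scene","top"):
        im=cv2.imread(f"pics/{n}0.png");c=calibration(n)
        l,t,r,b=B[k][n];g=im[t:b,l:r].min(2)
        th=150
        if n=="scene":print(np.percentile(g,[50,75,85,95]))
        o,i,m=contours(im,B[k][n],th)
        V.append((c,o,i if k=="big" else None))
        vis=im.copy();cv2.drawContours(vis,[o.astype(int)[:,None]],-1,(0,0,255),1);cv2.drawContours(vis,[i.astype(int)[:,None]],-1,(255,0,0),1)
        out.append(cv2.resize(vis[t:b,l:r],(400,300)))
    x,e=fit(V,p0,ro);print(k,x.round(3),e, "each-view:",[fit([v],x,ro)[1].round(2) for v in V])
    for v,n in zip(V,("scene","top")):print(n,np.abs(0))
cv2.imwrite("pics/c.png",np.vstack([np.hstack(out[:2]),np.hstack(out[2:])]))
E
```

```text
[ 96. 148. 210. 222.]
big [ 5.73307e+02  1.56428e+02  1.00753e+02 -1.40000e-02 -6.90000e-02] 2.777678031797949 each-view: [np.float64(1.69), np.float64(2.01)]
scene 0
top 0
[160. 198. 220. 223.]
small [ 5.23190e+02 -1.35507e+02  9.40660e+01  1.80000e-01 -8.20000e-02] 3.008652537370838 each-view: [np.float64(2.58), np.float64(0.26)]
scene 0
top 0fit.py:5: RuntimeWarning: invalid value encountered in sqrt
  z=np.array([p[3],p[4],np.sqrt(1-p[3]**2-p[4]**2)]);x=np.cross([0,1,0],z);x/=np.linalg.norm(x);y=np.cross(z,x)
```

View pics/c.png

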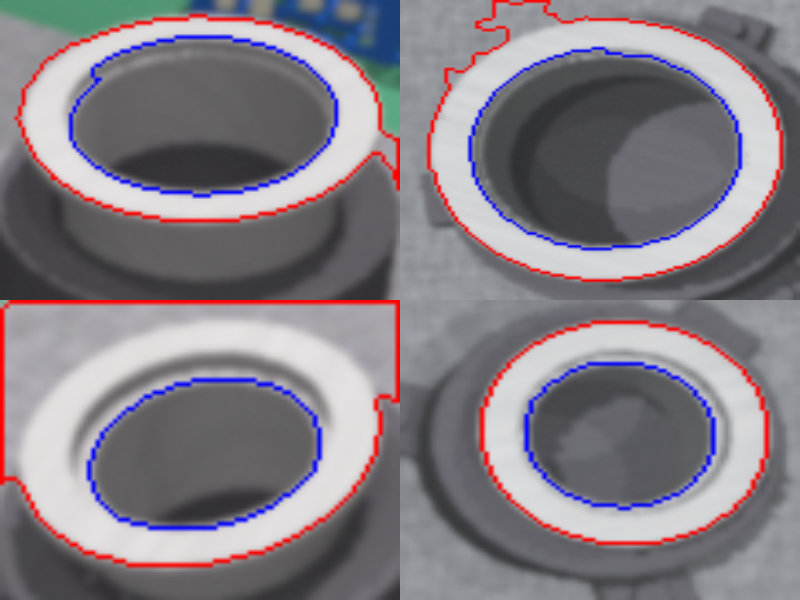

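The crops show clean ring edges. Mat pixels leak in at threshold 150, so I'll raise it.

```bash
cat > m.py <<'E'
from fit import *
B={"big":{"scene":(315,140,425,225),"top":(145,170,262,285)},"small":{"scene":(170,252,262,325),"top":(355,218,445,305)}}
def measure(ims,k="big",p0=None,th=192):
    V=[]
    for n in ims:
        o,i,m=contours(ims[n],B[k][n],th);V.append((calibration(n),o,i if k=="big" else None))
    x,e=fit(V,p0 or([571,152,98,-.01,-.05] if k=="big" else [560,-130,92,.02,-.02]),74 if k=="big" else 49)
    return x,e,[fit([v],x)[1].round(2) for v in V]
if __name__=="__main__":
    ims={n:cv2.imread(f"pics/{n}0.png") for n in("scene","top")}
    for k in B:
        for th in(180,192,200):
            x,e,f=measure(ims,k,th=th);print(k,th,x.round(3),round(e,2),f)
E
python3 m.py
```

```text
big 180 [ 5.72856e+02  1.55853e+02  1.01031e+02 -1.30000e-02 -6.00000e-02] 1.92 [np.float64(1.21), np.float64(1.46)]
big 192 [ 5.72859e+02  1.55945e+02  1.00948e+02 -0.00000e+00 -5.20000e-02] 2.47 [np.float64(1.62), np.float64(1.83)]
big 200 [ 5.72808e+02  1.55913e+02  1.00857e+02 -1.20000e-02 -5.00000e-02] 2.92 [np.float64(1.85), np.float64(2.21)]
small 180 [ 5.23222e+02 -1.35450e+02  8.64860e+01 -1.40000e-02 -0.00000e+00] 1.31 [np.float64(0.33), np.float64(0.28)]
small 192 [ 5.22916e+02 -1.35115e+02  8.56670e+01 -2.50000e-02  1.30000e-02] 1.58 [np.float64(0.32), np.float64(0.3)]
small 200 [ 5.22642e+02 -1.34995e+02  8.53130e+01 -4.40000e-02 -1.00000e-03] 1.8 [np.float64(0.29), np.float64(0.28)]fit.py:5: RuntimeWarning: invalid value encountered in sqrt
  z=np.array([p[3],p[4],np.sqrt(1-p[3]**2-p[4]**2)]);x=np.cross([0,1,0],z);x/=np.linalg.norm(x);y=np.cross(z,x)
```

servo_tool --plan '[[[0,0,0,0,0,-0.9],[0,0,0,0,0,-0.9],[0,0,0,0,0,-0.9],[0,0,0,0,0,-0.9],[-0.7,-0.95,0,0,0,0],[-0.7,-0.95,0,0,0,0],[-0.7,-0.95,0,0,0,0],[-0.7,-0.95,0,0,0,0]]]' --fingers 0 --squeeze 20

```text
time: 1.37
tool_pos: [301.7, 579.0, 213.9]
ee_rot: [-0.0, -0.001, 1.0, -0.0]
wrist_force: [0.8, 1.7, -0.2]
gripper_width: 40.7
grip_force: 0.0
```

servo_tool --plan '[[[-0.8,-1,0,0,0,0],[-0.8,-1,0,0,0,0],[-0.8,-1,0,0,0,0],[-0.8,-1,0,0,0,0],[-0.8,-1,0,0,0,0],[-0.8,-1,0,0,0,0],[-0.8,-1,0,0,0,0],[-0.8,-1,0,0,0,0]]]'

```text
time: 2.03
tool_pos: [430.4, 419.1, 214.1]
ee_rot: [0.0, -0.001, 1.0, 0.0]
wrist_force: [0.8, -0.0, 0.8]
gripper_width: 0.4
grip_force: 0.0
```

servo_tool --plan '[[[-0.8,-1,0,0,0,0],[-0.8,-1,0,0,0,0],[-0.8,-1,0,0,0,0],[-0.8,-1,0,0,0,0],[-0.8,-1,0,0,0,0],[-0.8,-1,0,0,0,0],[-0.8,-1,0,0,0,0],[-0.8,-1,0,0,0,0]]]'

```text
time: 2.7
tool_pos: [558.8, 259.3, 214.1]
ee_rot: [0.0, -0.001, 1.0, 0.0]
wrist_force: [0.1, 0.4, 0.4]
gripper_width: 0.4
grip_force: 0.0
```

servo_tool --plan '[[[-0.35,-1,0.4,0,0,0],[-0.35,-0.9,1,0,0,0],[0,0,1,0,0,0],[0,0,1,0,0,0],[0,0,1,0,0,0],[0,0,0.3,0,0,0],[0,0,0.1,0,0,0],[0,0,0,0,0,0]]]'

```text
time: 3.37
tool_pos: [572.2, 222.5, 118.2]
ee_rot: [-0.0, -0.001, 1.0, -0.0]
wrist_force: [0.0, -0.2, -0.2]
gripper_width: 0.4
grip_force: 0.0
```

Run:
```python
from m import *
s=read_state();print(s["tool_pos"],s["wrist_force"])
im=get_image("wrist");cv2.imwrite("pics/w1.png",im);im=get_image("scene");cv2.imwrite("pics/s1.png",im)
```

```text
[572.23551852 222.52231673 118.18262592] [ 0.03959436 -0.16458682 -0.18192039]
```

View pics/s1.png

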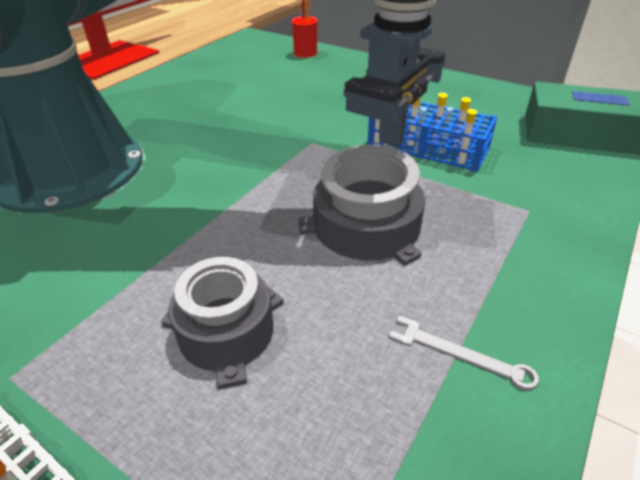

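The picture shows the closed fingers at (388,145), just above the far (+y) part of the ring. I'll press slowly.

servo_tool --plan '[[[0,0,0.25,0,0,0],[0,0,0.25,0,0,0],[0,0,0.15,0,0,0],[0,0,0.1,0,0,0],[0,0,0.1,0,0,0],[0,0,0.1,0,0,0],[0,0,0.1,0,0,0],[0,0,0,0,0,0]]]'

```text
time: 4.13
tool_pos: [572.9, 222.9, 97.2]
ee_rot: [0.001, -0.001, 1.0, 0.0]
wrist_force: [1.6, 1.2, 4.0]
gripper_width: 0.5
grip_force: 1.6
```

servo_tool --plan '[[[0,0,0.1,0,0,0],[0,0,0.1,0,0,0],[0,0,0.1,0,0,0],[0,0,0.1,0,0,0],[0,0,0,0,0,0],[0,0,-0.5,0,0,0],[0,0,-1,0,0,0],[0,0,-0.5,0,0,0]]]'

```text
time: 4.8
tool_pos: [572.3, 222.4, 130.7]
ee_rot: [0.0, -0.001, 1.0, -0.0]
wrist_force: [0.6, -0.0, 1.2]
gripper_width: 0.5
grip_force: 0.0
```

```bash
python3 - 2>/dev/null <<'E'
from m import *
s=read_state();print(s["tool_pos"],s["wrist_force"])
ims={"scene":get_image("scene"),"top":get_image("top")}
cv2.imwrite("pics/s2.png",np.hstack([cv2.resize(ims["scene"][100:280,270:470],(400,360)),cv2.resize(ims["top"][150:330,110:310],(400,360))]))
E
```

```text
[572.29672205 222.36441795 130.68933477] [ 0.58435897 -0.03826722  1.22715744]
```

View pics/s2.png

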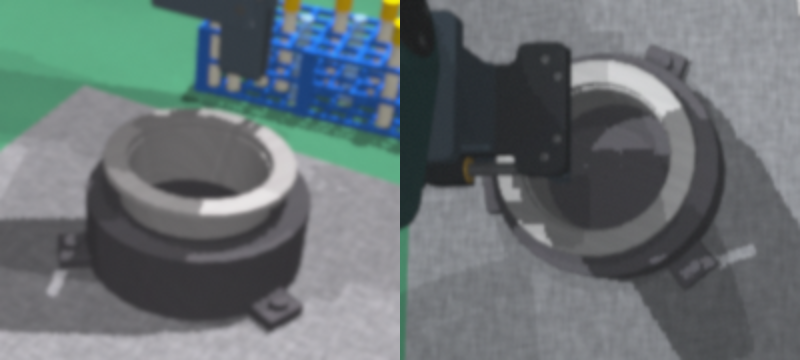

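The crop shows the far (+y) side sunk, with the ring leaning slightly that way as planned. Next, the opposite side.

servo_tool --plan '[[[0,-0.9,0,0,0,0],[0,-0.9,0,0,0,0],[0,-0.9,0,0,0,0],[0,-0.95,0,0,0,0],[0,-0.95,0,0,0,0],[0,-0.95,0.3,0,0,0],[0,-0.95,0.3,0,0,0],[0,0,0.4,0,0,0]]]'

```text
time: 5.57
tool_pos: [572.1, 90.0, 108.4]
ee_rot: [-0.0, -0.0, 1.0, -0.0]
wrist_force: [0.6, 1.7, -0.6]
gripper_width: 0.5
grip_force: 0.0
```

servo_tool --plan '[[[0,0,0.2,0,0,0],[0,0,0.2,0,0,0],[0,0,0.15,0,0,0],[0,0,0.15,0,0,0],[0,0,0.15,0,0,0],[0,0,0.15,0,0,0],[0,0,0.15,0,0,0],[0,0,0.15,0,0,0]]]'

```text
time: 6.23
tool_pos: [572.4, 92.6, 83.1]
ee_rot: [-0.0, -0.001, 1.0, -0.0]
wrist_force: [-3.4, -2.7, 7.2]
gripper_width: 0.5
grip_force: 3.9
```

servo_tool --plan '[[[0,0,0.1,0,0,0],[0,0,0.1,0,0,0],[0,0,0,0,0,0],[0,0,-0.5,0,0,0],[0,0,-1,0,0,0],[0,0.7,-0.6,0,0,0],[0,0.95,0,0,0,0],[0,0.95,0,0,0,0]]]'

```text
time: 6.9
tool_pos: [573.2, 145.8, 122.8]
ee_rot: [0.001, -0.001, 1.0, 0.0]
wrist_force: [0.7, 0.6, -0.8]
gripper_width: 0.8
grip_force: 0.0
```

servo_tool --plan '[[[0,0.95,0,0,0,0],[0,0.95,0,0,0,0],[0,0.95,0,0,0,0],[0,0.95,0,0,0,0],[0,0,0.4,0,0,0],[0,0,0.3,0,0,0],[0,0,0,0,0,0],[0,0,0,0,0,0]]]'

```text
time: 7.57
tool_pos: [571.7, 219.9, 106.6]
ee_rot: [-0.0, -0.001, 1.0, -0.0]
wrist_force: [0.9, -0.5, -0.2]
gripper_width: 0.6
grip_force: 0.0
```

servo_tool --plan '[[[0,0,0.3,0,0,0],[0,0,0.25,0,0,0],[0,0,0.12,0,0,0],[0,0,0.12,0,0,0],[0,0,0.12,0,0,0],[0,0,0.12,0,0,0],[0,0,0.12,0,0,0],[0,0,0.12,0,0,0]]]'

```text
time: 8.23
tool_pos: [572.4, 220.6, 81.7]
ee_rot: [0.0, -0.001, 1.0, 0.0]
wrist_force: [-2.5, 1.9, 6.0]
gripper_width: 0.2
grip_force: 3.1
```

servo_tool --plan '[[[0,0,0.12,0,0,0],[0,0,0.12,0,0,0],[0,0,0.12,0,0,0],[0,0,0.12,0,0,0],[0,0,0,0,0,0],[0,0,0,0,0,0],[0,0,0,0,0,0],[0,0,0,0,0,0]]]'

```text
time: 8.9
tool_pos: [572.3, 220.5, 72.0]
ee_rot: [0.0, -0.001, 1.0, 0.0]
wrist_force: [1.2, 1.4, 1.3]
gripper_width: 0.1
grip_force: 1.0
```

servo_tool --plan '[[[0,0,-0.6,0,0,0],[0,0,-1,0,0,0],[0,-0.5,-0.1,0,0,0],[0,-1,0,0,0,0],[0,-1,0,0,0,0],[0,-1,0,0,0,0],[0,-1,0,0,0,0],[0,-1,0,0,0,0]]]'

```text
time: 9.57
tool_pos: [572.0, 109.0, 106.2]
ee_rot: [-0.0, -0.001, 1.0, -0.0]
wrist_force: [0.3, -0.1, -0.3]
gripper_width: 0.3
grip_force: 0.0
```

servo_tool --plan '[[[0,-0.9,0,0,0,0],[0,0,0.5,0,0,0],[0,0,0.4,0,0,0],[0,0,0.25,0,0,0],[0,0,0.12,0,0,0],[0,0,0.12,0,0,0],[0,0,0.12,0,0,0],[0,0,0,0,0,0]]]'

```text
time: 10.23
tool_pos: [572.4, 92.8, 75.5]
ee_rot: [-0.0, -0.001, 1.0, -0.0]
wrist_force: [0.0, -0.1, -0.4]
gripper_width: 0.8
grip_force: 0.0
```

servo_tool --plan '[[[0,0,0.1,0,0,0],[0,0,0.1,0,0,0],[0,0,0.1,0,0,0],[0,0,0.1,0,0,0],[0,0,0,0,0,0],[0,0,0,0,0,0],[0,0,0,0,0,0],[0,0,0,0,0,0]]]'

```text
time: 10.9
tool_pos: [572.4, 92.4, 67.9]
ee_rot: [0.0, -0.001, 1.0, -0.0]
wrist_force: [-1.5, -0.6, 5.6]
gripper_width: 0.1
grip_force: 2.8
```

servo_tool --plan '[[[0,0,0.05,0,0,0],[0,0,0.05,0,0,0],[0,0,0.05,0,0,0],[0,0,0,0,0,0],[0,0,0,0,0,0],[0,0,0,0,0,0],[0,0,0,0,0,0],[0,0,0,0,0,0]]]'

```text
time: 11.57
tool_pos: [572.7, 92.4, 67.1]
ee_rot: [-0.0, -0.001, 1.0, -0.0]
wrist_force: [-17.1, -3.3, 45.4]
gripper_width: 0.5
grip_force: 22.7
```

That side is seated: the force rose at z = 67. Now the +y side.

servo_tool --plan '[[[0,0,-0.5,0,0,0],[0,0,-0.9,0,0,0],[0,0.9,-0.2,0,0,0],[0,1,0,0,0,0],[0,1,0,0,0,0],[0,1,0,0,0,0],[0,1,0,0,0,0],[0,1,0,0,0,0]]]'

```text
time: 12.23
tool_pos: [572.1, 211.4, 96.7]
ee_rot: [0.0, -0.001, 1.0, 0.0]
wrist_force: [1.2, -0.1, 0.1]
gripper_width: 0.4
grip_force: 0.0
```

servo_tool --plan '[[[0,0.5,0,0,0,0],[0,0,0.5,0,0,0],[0,0,0.4,0,0,0],[0,0,0.2,0,0,0],[0,0,0.1,0,0,0],[0,0,0.1,0,0,0],[0,0,0.1,0,0,0],[0,0,0,0,0,0]]]'

```text
time: 12.9
tool_pos: [572.1, 219.8, 68.6]
ee_rot: [-0.0, -0.001, 1.0, -0.0]
wrist_force: [-0.3, -0.4, 0.7]
gripper_width: 0.6
grip_force: 0.0
```

servo_tool --plan '[[[0,0,0.05,0,0,0],[0,0,0.05,0,0,0],[0,0,0.03,0,0,0],[0,0,0,0,0,0],[0,0,0,0,0,0],[0,0,0,0,0,0],[0,0,0,0,0,0],[0,0,0,0,0,0]]]'

```text
time: 13.57
tool_pos: [572.4, 220.1, 67.5]
ee_rot: [0.0, -0.001, 1.0, -0.0]
wrist_force: [-8.6, -5.5, 22.6]
gripper_width: 0.3
grip_force: 11.1
```

Now the ±x sides, in case a sideways lean remains.

servo_tool --plan '[[[0,0,-0.5,0,0,0],[0,0,-0.7,0,0,0],[-0.8,-0.8,0,0,0,0],[-0.8,-0.8,0,0,0,0],[-0.8,-0.8,0,0,0,0],[-0.8,-0.8,0,0,0,0],[0,0,0.4,0,0,0],[0,0,0.2,0,0,0]]]'

```text
time: 14.23
tool_pos: [636.9, 155.9, 78.3]
ee_rot: [0.0, -0.0, 1.0, 0.0]
wrist_force: [-0.6, -0.3, -0.1]
gripper_width: -0.1
grip_force: 0.0
```

servo_tool --plan '[[[0,0,0.15,0,0,0],[0,0,0.1,0,0,0],[0,0,0.1,0,0,0],[0,0,0.1,0,0,0],[0,0,0.05,0,0,0],[0,0,0.05,0,0,0],[0,0,0,0,0,0],[0,0,0,0,0,0]]]'

```text
time: 14.9
tool_pos: [636.1, 156.9, 67.7]
ee_rot: [-0.0, -0.001, 1.0, 0.0]
wrist_force: [-3.9, 0.5, 9.8]
gripper_width: 0.3
grip_force: 4.3
```

servo_tool --plan '[[[0,0,-0.5,0,0,0],[0.9,0,-0.7,0,0,0],[0.95,0,0,0,0,0],[0.95,0,0,0,0,0],[0.95,0,0,0,0,0],[0.95,0,0,0,0,0],[0.95,0,0,0,0,0],[0.8,0,0.3,0,0,0]]]'

```text
time: 15.57
tool_pos: [506.8, 156.4, 86.4]
ee_rot: [0.001, -0.001, 1.0, 0.0]
wrist_force: [0.4, 0.5, 0.3]
gripper_width: 0.6
grip_force: 0.0
```

servo_tool --plan '[[[0,0,0.3,0,0,0],[0,0,0.15,0,0,0],[0,0,0.1,0,0,0],[0,0,0.1,0,0,0],[0,0,0.1,0,0,0],[0,0,0.1,0,0,0],[0,0,0.05,0,0,0],[0,0,0,0,0,0]]]'

```text
time: 16.23
tool_pos: [507.9, 156.3, 67.6]
ee_rot: [0.0, -0.001, 1.0, 0.0]
wrist_force: [-3.9, -1.0, 11.8]
gripper_width: 0.4
grip_force: 5.9
```

All four sides are at 67.1–67.7 mm. I'll retreat and check.

servo_tool --plan '[[[0,0,-0.5,0,0,0],[0,0,-1,0,0,0],[0,0,-1,0,0,0],[0,0,-1,0,0,0],[0,0,-1,0,0,0],[0,0,-1,0,0,0],[0,0,-1,0,0,0],[0,1,-0.5,0,0,0]]]'

```text
time: 16.9
tool_pos: [508.1, 175.0, 210.0]
ee_rot: [0.001, -0.0, 1.0, 0.0]
wrist_force: [0.7, -0.1, 0.1]
gripper_width: 0.6
grip_force: 0.0
```

servo_tool --plan '[[[0,1,0,0,0,0],[0,1,0,0,0,0],[0,1,0,0,0,0],[0,1,0,0,0,0],[0,1,0,0,0,0],[0,1,0,0,0,0],[0,1,0,0,0,0],[0,1,0,0,0,0]]]'

```text
time: 17.57
tool_pos: [506.9, 337.3, 207.6]
ee_rot: [0.0, -0.001, 1.0, 0.0]
wrist_force: [-0.1, 0.1, -0.0]
gripper_width: 0.8
grip_force: 0.0
```

servo_tool --plan '[[[0,1,0,0,0,0],[0,1,0,0,0,0],[0,1,0,0,0,0],[0,1,0,0,0,0],[0,1,0,0,0,0],[0,1,0,0,0,0],[0,0,0,0,0,0],[0,0,0,0,0,0]]]'

```text
time: 18.23
tool_pos: [506.5, 456.7, 207.3]
ee_rot: [0.0, -0.002, 1.0, -0.0]
wrist_force: [-0.1, -0.1, 0.0]
gripper_width: 0.5
grip_force: 0.0
```

```bash
python3 - 2>/dev/null <<'E'
from m import *
ims={"scene":get_image("scene"),"top":get_image("top")}
cv2.imwrite("pics/s3.png",np.hstack([cv2.resize(ims["scene"][100:280,270:470],(400,360)),cv2.resize(ims["top"][150:330,110:310],(400,360))]))
B["big"]={"scene":(310,140,430,260),"top":(145,170,280,295)}
for th in(180,192,200):
    x,e,f=measure(ims,"big",[573,156,70,.01,.01],th);print(x.round(3),e,f)
    x,e,f=measure(ims,"small",th=th);print(x.round(3),e,f)
E
```

```text
[ 5.72991e+02  1.56184e+02  6.51500e+01 -5.00000e-03  1.10000e-02] 1.8984852995985588 [np.float64(1.1), np.float64(1.5)]
[ 5.23231e+02 -1.35455e+02  8.65640e+01 -6.00000e-03  3.00000e-03] 1.2876450451666575 [np.float64(0.33), np.float64(0.27)]
[ 5.72904e+02  1.56114e+02  6.50710e+01 -6.00000e-03  1.40000e-02] 2.40856109606745 [np.float64(1.47), np.float64(1.86)]
[ 5.22922e+02 -1.35150e+02  8.57020e+01 -2.10000e-02  1.30000e-02] 1.5587460065620635 [np.float64(0.32), np.float64(0.29)]
[ 5.72915e+02  1.56214e+02  6.49100e+01 -4.00000e-03  1.90000e-02] 2.862892605868658 [np.float64(1.75), np.float64(2.2)]
[ 5.22641e+02 -1.34837e+02  8.52390e+01 -2.90000e-02  1.80000e-02] 1.7681990990073186 [np.float64(0.28), np.float64(0.28)]
```

View pics/s3.png

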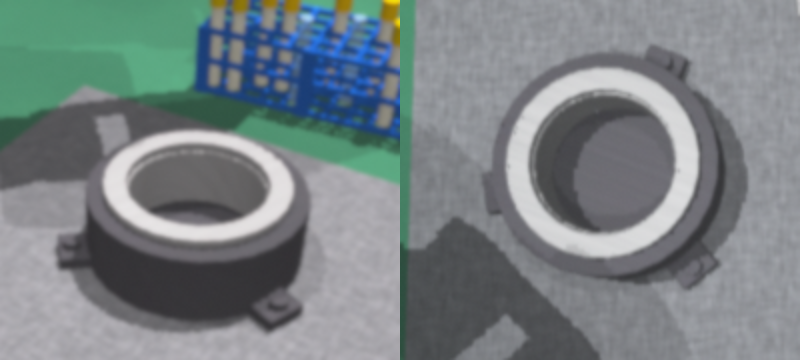

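The flange lies flat all round: its rim measures about 65–68 mm high and leans about 1° or less. The small cup hasn't moved.

```bash
python3 -c "
from cell import *
print(close_job())"
```

```text
the job is handed in; nothing more can be done
None
```

The large cup is pressed fully home: its flange lies flat, all four sides stopped at about 67–68 mm, and the lean is about 1°. The small cup has not moved, the arm is clear, and the job was handed in at about 18 s; the hand-in call returned no verdict.

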